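Unload the screw-capped movement nest

ROBOT

A 6-joint arm with a two-finger parallel gripper is mounted at the origin on a cart in front of the work surface, level with it; the furniture and walls round the work are solid. World frame = base frame: x ahead of the robot, y to its left, z up, the work surface at z = 0. Lengths are in m, angles in degrees, forces in N, time in s.
With the tool pointing down it reaches from about 0.325 to 0.75 m from the base axis. Payload 7.6 kg.
Tool frame: the origin (TCP) lies at the very end of the fingers, on their centre line; the grasp point (between the pads) lies 19 mm behind it; z points along the fingers, y is the line along which they close (so a half turn about z gives the same grasp; the last joint's range is limited). The gripper opens to 85 mm and grips with 20 to 120 N. Pads are 22 mm wide; open, the fingers measure 114 mm over their backs; the gripper's body (76 mm by 85 mm) begins 54 mm behind the grasp point. The pads swing forward as they close: fully open they stand 13 mm farther back than shut.
Start: joints at [71.717, 2.991, 80.254, -0, 96.75, -4.028], TCP at [0.129, 0.509, 0.231] pointing down, gripper open.
Joint ranges: [-166.34, 166.34], [-52.06, 124.39], [6.96, 135.62], [-60.46, 240.46], [14.63, 156.25], [-167.68, 167.68]. Speed limits (degrees/s): [147.25, 147.25, 172.46, 180, 180, 180].

INTERFACE

Orientations are given as [roll, pitch, yaw] about the fixed x, y, z axes, in that order (R = Rz(yaw) Ry(pitch) Rx(roll)).
In Python, from rig import arm, cams gives the robot as it stands.
- The arm moves only by the tool arm_command, never from a script. Its argument "motion" is a list of rows, each a list of 3 entries, a list of its own where there are three numbers: the shift along the tool's x, y, z in mm, then the turn about the tool's z in rad, then the finger opening in mm, from 0 to 85.4. A call has 1 to 20 rows; each row shifts and turns the commanded pose from where the row before left it, along the tool's axes as they then stand; what a row does not reach is not made up. A row lasts 1/8 s, in which the tool goes at most 62.5 mm and 10.7 degrees, less where a joint would pass 70% of its speed; a pose out of reach is approached as far as the arm can. A call is refused whole if a number of a shift passes 62.5 or a number of a turn 0.188, either way. A call with a gripper value outside its range is refused whole. The fingers move at their own pace and stop on an object; "grip_force" is the grip in N (left out, the last holds). Time passes only in rows, so rows that do not move let the fingers close. It gives the time, the measured TCP pose, the force, the opening and the grip force at its end, in the units of the state.
- arm.state(): the state, without advancing time (a new reading comes with each control period).
- cams.grab_frame(name): name is "side" or "top" or "wrist"; returns the picture (420x560x3 uint8, red, green, blue); there is no depth.
- cams.camera_model(name): a dict with "fx", "fy", "cx", "cy" (pixels), "T" (4x4, takes a point from camera to world coordinates); the wrist camera has in their place "hand_eye" (4x4, takes a point from camera to tool coordinates, whose origin is the TCP and whose axes are the flange's). Camera axes: x right, y down, z forward; pixel columns grow to the right and rows downward; lengths in m; the calibration is good to about 2 mm. A picture is of the moment at which its call begins: read the wrist's pose just before it. camera_model takes no time and is no camera call.
- arm.finish_job(): hands the job in; it is judged then, once.
The state is a dict: "time_s": time; "qpos": joint angles; "qvel": joint speeds; "effort": joint torques, N m; "ee_pos": TCP position; "orientation": TCP orientation; "ft_force": force on the tool from outside, world axes, zero at the start; "ft_torque": the same for the moment, N m; "opening": finger opening in m; "grasp_force": force on a finger pad.
Only numpy, scipy, OpenCV 4.12 (cv2) and the standard library are available. Lean on these libraries where they do the work, as an engineer would, in place of code of your own. Each camera call takes 0.05 s, during which the arm holds its last target. There are 200 camera calls.

TASK

A watch movement is shut in the nest under the screw cap with the blue grip. Unscrew the cap anticlockwise all the way, keep hold of it as it comes free so that it does not drop, and set it down upright, flat on the floor of the green tray. Then press the red ejector pad fully down so that the movement is pushed up and stands proud of its nest, and leave everything there without disturbing the other things on the desk.

Things in the scene. Friction and masses are not known exactly. Their poses are not given: they have to be found in the camera images.
- fixture: Nest fixture, fixed to the desk. Grey base plate 145 x 88 x 12 mm, on it a drum 66 mm in diameter up to 38 mm, then the steel neck, 49 mm in diameter, rim 68 mm above the desk. In it the nest: a round pocket 43 mm wide, floor at 54 mm. Origin: on the neck's axis, at the desk; z up; -x points from the neck to the ejector pad.
- cap: Loose screw cap, 0.1 to 0.21 kg, 56.5 mm tall: aluminium skirt and roof 68 mm in diameter from 0 to 32.5 mm, above it the blue grip. Origin: on its axis at the skirt's lower edge, z up. Screwed home this is 41.5 mm above the desk, on the neck's axis; the skirt must rise 27 mm from there to clear the rim. It comes free after 1.25 turns (7.85 rad); before that it cannot be lifted.
- cap_grip (a point): Middle of the top face of the cap's round blue fluted grip, 44 mm in diameter, 24 mm high: pinch it from above at any yaw. Right-hand thread: unscrews anticlockwise seen from above, turns easily and climbs 14 mm a turn (raise the gripper in step; axial play 1 mm). Let go between turns, it stays put. From 1.3 to 1.6 turns in all it rests on the thread and lifts straight off.
- movement: The watch movement with dial and hands, 28 g, a disc 38 mm in diameter and 9 mm high with a small crown, lying dial up in the nest, free of the cap. Origin: centre of its underside, at first at the nest's floor, 54 mm above the desk.
- ejector (a joint): Angle of the ejector rocker, rad: 0 with the red pad up (start), 0.28 with it fully down at its stop. It lifts the knockout rod under the movement by 36 mm a rad (10 mm in all). It stays where it is left, no spring. It takes 4 to 6 N on the pad.
- ejector_pad (a point): Middle of the top face of the red ejector pad, 34 x 34 mm, on the outer end of the rocker, 103 mm from the neck's axis on the fixture's -x side. 44 mm above the desk at the start, 30 mm when fully down (14 mm of travel, straight down to within 1 mm). The pad's face leans 0.14 rad either way.
- tray_in (a point): Centre of the inner floor of the green tray with the black rubber lining, 4 mm above the desk. The tray is fixed, 130 x 130 mm outside, 122 x 122 mm inside, its rim 16 mm above the desk.
- loupe: Bystander, not to be moved: black eye loupe, 34 mm wide, 32 mm high. Origin: centre of its underside.
- red_pot: Bystander, not to be moved: small white jar with a red lid, 29 mm wide, 26 mm high. Origin: centre of its underside.
- green_pot: Bystander, not to be moved: small white jar with a green lid, 35 mm wide, 30 mm high. Origin: centre of its underside.
- blower: Bystander, not to be moved: black rubber dust blower standing upright, 52 mm wide, 100 mm high. Origin: centre of its underside.
Things that resemble listed ones, but are neither listed nor needed, are in the scene too. What is shaped like the cap but orange or yellow is not meant.

How it is judged:
By the outcome, as a careful person would: the job done as asked, in the order asked, and still so for the second after the job is handed in, with the robot touching nothing.
It also fails if it takes over 72 s, if anything falls off the work surface, if the arm or the gripper's body presses on something with over 40 N, if the wrist force passes 120 N, or if a joint passes its speed limit or range.

## Working session

There is one attempt and no reset: what is moved stays moved. The work goes in short steps, Python scripts to look and compute and a tool call to move; the robot and the scene stay as the last step left them, time stands still between calls to the robot, and variables do not carry over. Pictures are saved under pics/ and viewed, at most 10 in all, crops included, and the job is handed in when it is done.

Besides the shell and the picture viewer there is one more tool, called after "Call:" as name([rows], argument=value, ...), one row to a line, values as JSON. arm_command: Moves the arm, as the interface text tells. Its arguments: {"type":"object","properties":{"motion":{"type":"array"},"grip_force":{"type":"number"}},"required":["motion"]}

```bash
mkdir -p pics; ls
python3 - <<'E'
from rig import arm,cams
import cv2,numpy as np
s=arm.state();print({k:np.round(v,3).tolist() for k,v in s.items()})
for n in("top","side","wrist"):
    m=cams.camera_model(n);print(n,{k:np.round(v,4).tolist() for k,v in m.items()})
    cv2.imwrite(f"pics/{n}0.png",cv2.cvtColor(cams.grab_frame(n),cv2.COLOR_RGB2BGR))
E
```

```text
pics
{'time_s': 0.0, 'qpos': [71.717, 3.027, 80.314, -0.001, 96.752, -4.027], 'qvel': [0.027, 0.007, 0.0, -0.213, -0.09, 0.005], 'effort': [-0.001, -38.167, -36.019, 0.0, 0.006, -0.0], 'ee_pos': [0.129, 0.509, 0.23], 'orientation': [-179.907, -0.005, 165.745], 'ft_force': [0.229, 0.363, -0.259], 'ft_torque': [-0.054, -0.003, 0.019], 'grasp_force': 0.0, 'opening': 0.086}
top {'fx': 518.4232, 'fy': 518.4232, 'cx': 294.7429, 'cy': 211.8637, 'T': [[-0.0171, -0.9952, 0.0966, 0.4787], [-0.9998, 0.0174, 0.0016, -0.0842], [-0.0033, -0.0965, -0.9953, 1.3779], [0.0, 0.0, 0.0, 1.0]]}
side {'fx': 447.8842, 'fy': 447.8842, 'cx': 274.0263, 'cy': 206.1519, 'T': [[-0.9394, -0.1629, 0.3017, 0.2812], [-0.3429, 0.4386, -0.8307, 0.7907], [0.003, -0.8838, -0.4678, 0.5633], [0.0, 0.0, 0.0, 1.0]]}
wrist {'fx': 311.1484, 'fy': 311.1484, 'cx': 284.0753, 'cy': 215.9135, 'hand_eye': [[0.0015, -0.9579, -0.2871, 0.073], [1.0, 0.0016, 0.0001, -0.0002], [0.0004, -0.2871, 0.9579, -0.1421], [0.0, 0.0, 0.0, 1.0]]}
```

View pics/top0.png

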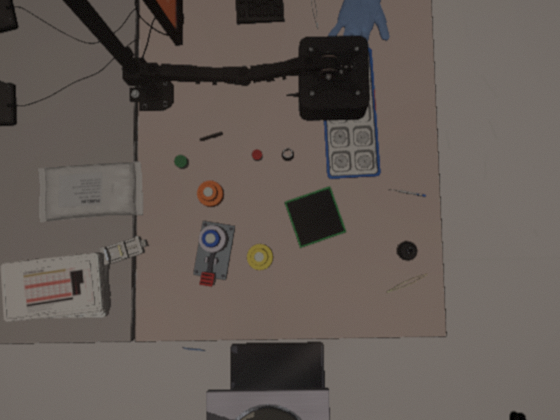

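View pics/side0.png

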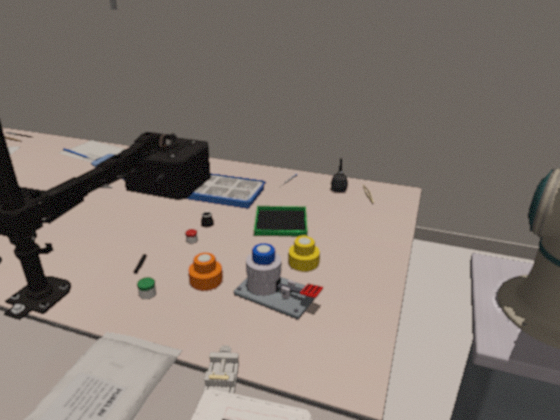

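The top view shows the blue grip at about (212,237), red pad (207,280), tray (315,217), orange decoy (209,194) and yellow decoy (260,257). The side view shows the cap at (263,253) and the pad at (313,291).

```bash
cat > h.py <<'E'
import cv2,numpy as np
from rig import arm,cams
from scipy.spatial.transform import Rotation as R
def ray(n,u,v,T=None):
    m=cams.camera_model(n)
    fx,fy,cx,cy=[m.get(k) for k in("fx","fy","cx","cy")]
    T=np.array(m["T"]) if T is None else T
    return T[:3,3],T[:3,:3]@np.array([(u-cx)/fx,(v-cy)/fy,1])
def onz(n,u,v,z,T=None):
    o,d=ray(n,u,v,T);return o+d*(z-o[2])/d[2]
def wristT():
    s=arm.state();T=np.eye(4);T[:3,:3]=R.from_euler('xyz',s["orientation"],degrees=True).as_matrix();T[:3,3]=s["ee_pos"]
    return T@np.array(cams.camera_model("wrist")["hand_eye"])
def blobs(im,lo,hi,amin=20):
    hsv=cv2.cvtColor(im,cv2.COLOR_RGB2HSV);m=cv2.inRange(hsv,lo,hi)
    n,_,st,c=cv2.connectedComponentsWithStats(m)
    return [(np.round(c[i],1).tolist(),st[i].tolist()) for i in range(1,n) if st[i][4]>=amin],m
def cross(p,q):
    (a,d),(b,e)=p,q
    t=np.linalg.lstsq(np.c_[d,-e],b-a,rcond=None)[0]
    return (a+d*t[0]+b+e*t[1])/2
E
python3 - <<'E'
from h import *
for n in("top","side"):
    im=cv2.cvtColor(cv2.imread(f"pics/{n}0.png"),cv2.COLOR_BGR2RGB)
    for k,lo,hi in(("blue",(105,130,50),(130,255,255)),("red",(0,180,60),(4,255,255)),("red2",(174,150,60),(180,255,255)),("green",(50,120,40),(80,255,255)),("yel",(24,150,60),(34,255,255))):
        print(n,k,blobs(im,lo,hi,15)[0])
im=cv2.imread("pics/top0.png");cv2.imwrite("pics/topc.png",cv2.resize(im[180:300,170:370],None,fx=4,fy=4,interpolation=cv2.INTER_CUBIC))
E
```

```text
top blue [([370.8, 67.0], [368, 48, 6, 42, 60]), ([375.2, 148.7], [361, 110, 19, 66, 101]), ([327.7, 153.9], [325, 126, 15, 52, 77]), ([348.5, 176.0], [341, 176, 16, 1, 16]), ([211.2, 238.3], [203, 231, 16, 16, 93])]
top red []
top red2 []
top green []
top yel [([260.1, 256.6], [248, 245, 24, 24, 253])]
side blue [([223.0, 199.6], [188, 188, 75, 19, 357]), ([263.2, 256.0], [253, 245, 21, 19, 259])]
side red [([190.6, 232.6], [187, 230, 9, 6, 34]), ([311.2, 290.5], [300, 285, 22, 12, 155])]
side red2 []
side green [([279.4, 222.8], [255, 207, 51, 28, 473]), ([145.6, 283.8], [138, 279, 16, 11, 134])]
side yel [([303.5, 254.7], [289, 235, 30, 36, 644])]
```

View pics/topc.png

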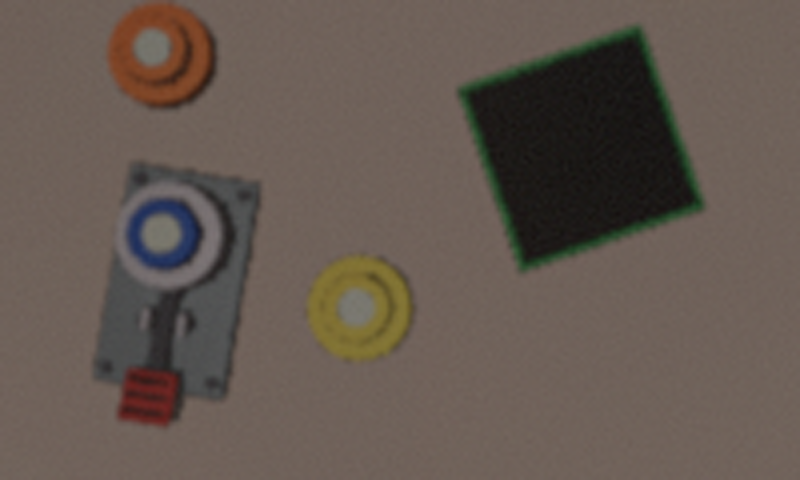

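The crop shows the grip at image (210.8,238.3), pad (207.2,279.2), and the tray's centre at (315.3,217).

Run:
```python
from h import *
p=lambda *a:print(a[0],np.round(a[1],4).tolist())
p("grip z98",onz("top",210.75,238.25,.098)); p("pad z44",onz("top",207.25,279.25,.044)); p("tray z16",onz("top",315.3,217,.016))
p("grip x",cross(ray("top",210.75,238.25),ray("side",263.2,253)))
p("pad x",cross(ray("top",207.25,279.25),ray("side",312,291)))
p("yellow top",onz("top",259.5,257,.0565));p("orange",onz("top",208,192,.0565))
p("blower",onz("top",407,250,.05))
p("tray side",onz("side",281,220,.016))
```

```text
grip z98 [0.541, 0.1263, 0.098]
pad z44 [0.4391, 0.1443, 0.044]
tray z16 [0.5962, -0.136, 0.016]
grip x [0.5424, 0.1286, 0.0857]
pad x [0.4394, 0.1458, 0.0362]
yellow top [0.4933, 0.0094, 0.0565]
orange [0.6621, 0.1401, 0.0565]
blower [0.5047, -0.367, 0.05]
tray side [0.593, -0.1185, 0.016]
```

Call:
arm_command([
  [[-49.4, -27, 0], 0, 85],
  [[-49.4, -27, 0], 0, 85],
  [[-49.4, -27, 0], 0, 85],
  [[-49.4, -27, 0], 0, 85],
  [[-49.4, -27, 0], 0, 85],
  [[-49.4, -27, 0], 0, 85],
  [[-49.4, -27, 0], 0, 85],
  [[-49.4, -27, 0], 0, 85],
  [[-49.4, -27, 0], 0, 85],
  [[-49.4, -27, 0], 0, 85],
  [[0, 0, 0], 0, 85],
  [[0, 0, 0], 0, 85],
])

```text
time_s: 1.65
ee_pos: [0.5412, 0.1257, 0.2309]
orientation: [180.0, -0.1, 165.7]
ft_force: [-0.4, 1.0, -0.2]
opening: 0.0851
grasp_force: 0.0
```

```bash
cat > look.py <<'E'
import sys
from h import *
np.save("pics/T.npy",wristT()); s=arm.state()
im=cams.grab_frame("wrist");cv2.imwrite(f"pics/{sys.argv[1]}.png",cv2.cvtColor(im,cv2.COLOR_RGB2BGR))
print(s["time_s"],np.round(s["ee_pos"],4),np.round(s["orientation"],2),np.round(s["qpos"],1))
print([b for b in blobs(im,(105,130,50),(130,255,255),100)[0]],[b for b in blobs(im,(0,160,60),(6,255,255),100)[0]])
E
python3 look.py w1
```

```text
1.65 [0.5412 0.1257 0.2309] [ 1.8000e+02 -6.0000e-02  1.6573e+02] [  9.3   8.   75.    0.   97.1 -66.5]
[([289.7, 201.3], [266, 179, 48, 48, 1181])] [([282.4, 89.2], [265, 72, 34, 37, 752]), ([249.4, 359.9], [241, 355, 18, 10, 119])]
```

View pics/w1.png

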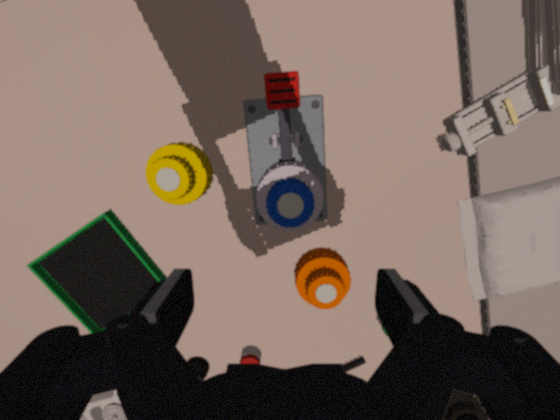

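The wrist view shows the blue grip centred near (290,202), the pad at (282,89), and nothing between the gripper and the cap.

Run:
```python
from h import *
T=np.load("pics/T.npy")
im=cv2.cvtColor(cv2.imread("pics/w1.png"),cv2.COLOR_BGR2RGB)
_,m=blobs(im,(105,130,30),(130,255,255)); c=max(cv2.findContours(m,0,2)[0],key=cv2.contourArea)
print(cv2.minEnclosingCircle(c))
# inner disc
for uv in((290.0,202),(290.5,204.5)): print(onz("wrist",*uv,.098,T))
print("pad",onz("wrist",282.4,89.2,.044,T))
tc=np.array([[28,266],[110,211]]);print([onz("wrist",*t,.016,T) for t in tc])
```

```text
((289.75927734375, 202.49913024902344), 24.145788192749023)
[0.53868165 0.13176237 0.098     ]
[0.54107494 0.13164167 0.098     ]
pad [0.43922008 0.14960361 0.044     ]
[array([ 0.55879118, -0.21135395,  0.016     ]), array([ 0.51716665, -0.08248716,  0.016     ])]
```

Call:
arm_command([
  [[0, 0, 0], 0.186, 85],
  [[0, 0, 0], 0.186, 85],
  [[0, 0, 0], 0.186, 85],
  [[0, 0, 0], 0.186, 85],
  [[0, 0, 0], 0.186, 85],
  [[0, 0, 0], 0.186, 85],
  [[0, 0, 0], 0.186, 85],
  [[0, 0, 0], 0.186, 85],
  [[0, 0, 0], 0.186, 85],
  [[0, 0, 0], 0.186, 85],
  [[0, 0, 0], 0.186, 85],
  [[0, 0, 0], 0.186, 85],
  [[0, 0, 0], 0.186, 85],
  [[0, 0, 0], 0.186, 85],
  [[0, 0, 0], 0.186, 85],
  [[0, 0, 0], 0.186, 85],
  [[0, 0, 0], 0.186, 85],
  [[0, 0, 0], 0, 85],
])

```text
time_s: 3.95
ee_pos: [0.5409, 0.1267, 0.2317]
orientation: [-180.0, -0.0, -15.2]
ft_force: [-0.6, -1.1, -0.0]
opening: 0.0848
grasp_force: 0.0
```

```bash
python3 look.py w2
python3 - <<'E'
from h import *
T=np.load("pics/T.npy")
im=cv2.cvtColor(cv2.imread("pics/w2.png"),cv2.COLOR_BGR2RGB)
_,m=blobs(im,(105,130,30),(130,255,255)); c=max(cv2.findContours(m[:300],0,2)[0],key=cv2.contourArea)
(u,v),r=cv2.minEnclosingCircle(c);print(u,v,r,onz("wrist",u,v,.098,T))
E
```

```text
3.95 [0.5409 0.1267 0.2317] [-1.7997e+02 -3.0000e-02 -1.5220e+01] [  9.4   7.9  75.    0.   97.1 114.6]
[([279.4, 201.7], [256, 180, 47, 47, 1145])] [([287.7, 277.5], [274, 264, 29, 28, 429])]
279.26025390625 203.19114685058594 23.85025978088379 [0.54468311 0.12986442 0.098     ]
```

Call:
arm_command([
  [[0, -3.5, 45], 0, 85],
  [[0, 0, 45], 0, 85],
  [[0, 0, 35], 0, 85],
  [[0, 0, 20], 0, 85],
  [[0, 0, 10], 0, 85],
  [[0, 0, 0], 0, 85],
], grip_force=40)

```text
time_s: 4.75
ee_pos: [0.5423, 0.1291, 0.0762]
orientation: [180.0, 0.0, -15.3]
ft_force: [-0.2, -0.3, -0.4]
opening: 0.0851
grasp_force: 0.0
```

Call:
arm_command([
  [[0, 0, 0], 0, 30],
  [[0, 0, 0], 0, 30],
  [[0, 0, 0], 0, 30],
  [[0, 0, 0], 0, 30],
  [[0, 0, 0], 0, 30],
])

```text
time_s: 5.38
ee_pos: [0.5432, 0.1293, 0.0775]
orientation: [-179.9, -0.1, -15.4]
ft_force: [-1.1, 2.9, 6.1]
opening: 0.0424
grasp_force: 41.0
```

Call:
arm_command([
  [[0, -0.5, -0.5], 0, 30],
  [[0, 0, -0.42], -0.186, 30],
  [[0, 0, -0.42], -0.186, 30],
  [[0, 0, -0.42], -0.186, 30],
  [[0, 0, -0.42], -0.186, 30],
])

```text
time_s: 6.0
ee_pos: [0.5428, 0.1304, 0.0784]
orientation: [-179.9, -0.1, 27.6]
ft_force: [0.5, 5.4, 0.9]
opening: 0.0427
grasp_force: 40.9
```

Call:
arm_command([
  [[0, 0, -0.42], -0.186, 30],
  [[0, 0, -0.42], -0.186, 30],
  [[0, 0, -0.42], -0.186, 30],
  [[0, 0, -0.42], -0.186, 30],
  [[0, 0, -0.42], -0.186, 30],
  [[0, 0, -0.42], -0.186, 30],
  [[0, 0, -0.42], -0.186, 30],
  [[0, 0, -0.42], -0.186, 30],
  [[0, 0, -0.42], -0.186, 30],
  [[0, 0, -0.42], -0.186, 30],
  [[0, 0, -0.42], -0.186, 30],
  [[0, 0, -0.42], -0.186, 30],
  [[0, 0, -0.42], -0.186, 30],
  [[0, 0, -0.42], -0.186, 30],
  [[0, 0, -0.42], -0.186, 30],
  [[0, 0, -0.42], -0.186, 30],
  [[0, 0, -0.42], -0.186, 30],
  [[0, 0, -0.42], -0.186, 30],
  [[0, 0, -0.42], -0.186, 30],
  [[0, 0, 0], 0, 30],
])

```text
time_s: 8.5
ee_pos: [0.5421, 0.1293, 0.0863]
orientation: [179.9, -0.1, -130.4]
ft_force: [-2.5, -0.8, 4.2]
opening: 0.0427
grasp_force: 42.0
```

Call:
arm_command([
  [[0, 0, 0], 0, 70],
  [[0, 0, 0], 0, 70],
  [[0, 0, 0], 0, 70],
  [[0, 0, 0], 0.186, 70],
  [[0, 0, 0], 0.186, 70],
  [[0, 0, 0], 0.186, 70],
  [[0, 0, 0], 0.186, 70],
  [[0, 0, 0], 0.186, 70],
  [[0, 0, 0], 0.186, 70],
  [[0, 0, 0], 0.186, 70],
  [[0, 0, 0], 0.186, 70],
  [[0, 0, 0], 0.186, 70],
  [[0, 0, 0], 0.186, 70],
  [[0, 0, 0], 0.186, 70],
  [[0, 0, 0], 0.186, 70],
  [[0, 0, 0], 0.186, 70],
  [[0, 0, 0], 0.186, 70],
  [[0, 0, 0], 0.186, 70],
  [[0, 0, 0], 0.186, 70],
  [[0, 0, 0], 0.186, 70],
])

```text
time_s: 11.0
ee_pos: [0.5427, 0.1293, 0.0864]
orientation: [180.0, -0.0, 48.1]
ft_force: [0.7, -0.5, 0.0]
opening: 0.0701
grasp_force: 0.0
```

Call:
arm_command([
  [[0, 0, 0], 0.186, 70],
  [[0, 0, 0], 0.186, 70],
  [[0, 0, 0], 0.186, 70],
  [[0, 0, 0], 0.186, 70],
  [[0, 0, 0], 0.186, 70],
  [[0, 0, 0], 0.186, 70],
  [[0, 0, 0], 0, 70],
])

```text
time_s: 11.88
ee_pos: [0.5427, 0.1294, 0.0864]
orientation: [-180.0, -0.0, -15.4]
ft_force: [-0.4, 0.3, -0.6]
opening: 0.0696
grasp_force: 0.0
```

Run:
```python
from h import *
s=arm.state();print(s["time_s"],s["ee_pos"],s["orientation"],s["ft_force"],s["qpos"][5])
im=cams.grab_frame("side");print(blobs(im,(105,130,50),(130,255,255),15)[0])
cv2.imwrite("pics/s1.png",cv2.resize(cv2.cvtColor(im,cv2.COLOR_RGB2BGR)[170:350,150:400],None,fx=3,fy=3,interpolation=2))
```

```text
11.875 [0.54266703 0.12935591 0.08640913] [-1.79997790e+02 -3.55507095e-03 -1.53614357e+01] [-0.4267672   0.30122829 -0.57339195] 114.97597780363604
[([217.4, 199.7], [188, 192, 59, 15, 300]), ([265.1, 252.8], [257, 242, 17, 19, 202])]
```

View pics/s1.png

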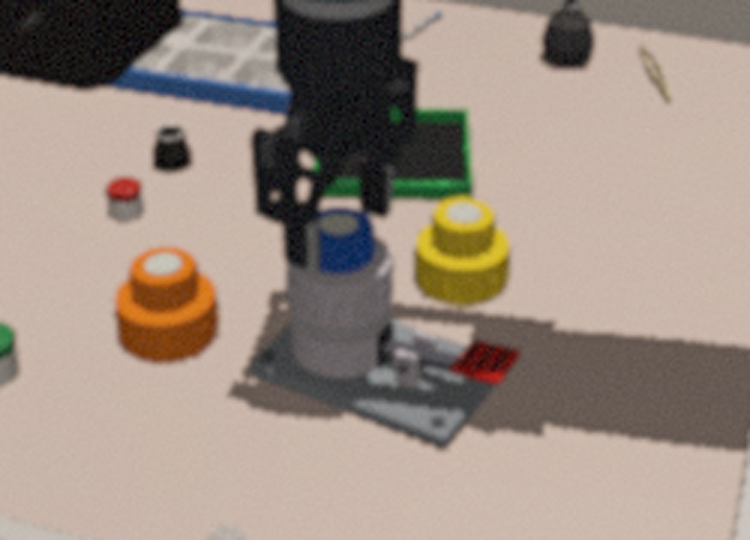

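The side view shows the cap a few pixels higher (bottom of blue from row 264 to 261), so it is climbing; now the second grip.

Call:
arm_command([
  [[0, 0, 0], 0, 30],
  [[0, 0, 0], 0, 30],
  [[0, 0, 0], 0, 30],
  [[0, 0, -0.42], -0.186, 30],
  [[0, 0, -0.42], -0.186, 30],
  [[0, 0, -0.42], -0.186, 30],
  [[0, 0, -0.42], -0.186, 30],
  [[0, 0, -0.42], -0.186, 30],
  [[0, 0, -0.42], -0.186, 30],
  [[0, 0, -0.42], -0.186, 30],
  [[0, 0, -0.42], -0.186, 30],
  [[0, 0, -0.42], -0.186, 30],
  [[0, 0, -0.42], -0.186, 30],
  [[0, 0, -0.42], -0.186, 30],
  [[0, 0, -0.42], -0.186, 30],
])

```text
time_s: 13.8
ee_pos: [0.5426, 0.1299, 0.0918]
orientation: [180.0, -0.1, 112.8]
ft_force: [-0.4, 2.7, 2.1]
opening: 0.0423
grasp_force: 40.8
```

Call:
arm_command([
  [[0, 0, -0.42], -0.186, 30],
  [[0, 0, -0.42], -0.186, 30],
  [[0, 0, -0.42], -0.186, 30],
  [[0, 0, -0.42], -0.186, 30],
  [[0, 0, -0.42], -0.186, 30],
  [[0, 0, -0.42], -0.186, 30],
  [[0, 0, -0.42], -0.186, 30],
  [[0, 0, -0.42], -0.186, 30],
  [[0, 0, -0.3], -0.186, 30],
  [[0, 0, 0], -0.186, 30],
  [[0, 0, 0], -0.186, 30],
  [[0, 0, 0], 0, 30],
])

```text
time_s: 15.3
ee_pos: [0.5425, 0.13, 0.0962]
orientation: [180.0, 0.0, -130.2]
ft_force: [-3.8, 1.6, 7.7]
opening: 0.0424
grasp_force: 41.4
```

Call:
arm_command([
  [[0, 0, -1.5], 0, 30],
  [[0, 0, -1.5], 0, 30],
  [[0, 0, -1], 0, 30],
  [[0, 0, 0], 0, 30],
])

```text
time_s: 15.8
ee_pos: [0.542, 0.1295, 0.0984]
orientation: [179.9, -0.1, -130.3]
ft_force: [-2.9, 3.0, -3.9]
opening: 0.0426
grasp_force: 41.0
```

Call:
arm_command([
  [[0, 0, -1.5], 0, 30],
  [[0, 0, -1.5], 0, 30],
  [[0, 0, 0], 0, 30],
  [[0, 0, 0], 0, 30],
])

```text
time_s: 16.3
ee_pos: [0.5437, 0.1288, 0.1032]
orientation: [-179.8, 0.1, -130.3]
ft_force: [0.2, -0.4, -0.4]
opening: 0.0428
grasp_force: 41.3
```

Run:
```python
from h import *
print([np.round(arm.state()["ft_force"],2).tolist()])
im=cams.grab_frame("side");print(blobs(im,(105,130,50),(130,255,255),15)[0])
cv2.imwrite("pics/s2.png",cv2.resize(cv2.cvtColor(im,cv2.COLOR_RGB2BGR)[220:320,220:340],None,fx=5,fy=5,interpolation=2))
```

```text
[[0.24, -0.41, -0.39]]
[([216.0, 199.5], [188, 192, 56, 15, 281]), ([257.0, 243.2], [251, 231, 13, 22, 157])]
```

View pics/s2.png

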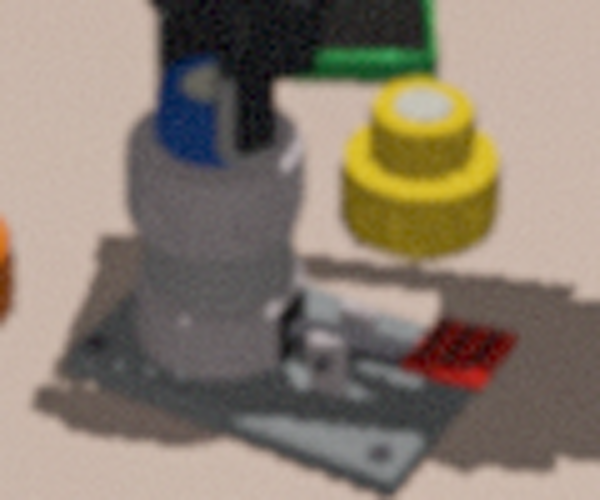

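Call:
arm_command([
  [[0, 0, -5], 0, 30],
  [[0, 0, -10], 0, 30],
  [[0, 0, -15], 0, 30],
  [[0, 0, -20], 0, 30],
  [[0, 0, -15], 0.186, 30],
  [[0, 0, -10], 0.186, 30],
  [[0, 0, -5], 0.186, 30],
  [[0, 0, 0], 0.186, 30],
  [[0, 0, 0], 0.186, 30],
  [[0, 0, 0], 0.186, 30],
  [[0, 0, 0], 0.186, 30],
  [[0, 0, 0], 0, 30],
])

```text
time_s: 17.85
ee_pos: [0.5429, 0.1294, 0.1832]
orientation: [180.0, 0.1, 155.2]
ft_force: [-0.6, -0.6, -2.7]
opening: 0.0421
grasp_force: 41.2
```

Call:
arm_command([
  [[-10, -13, 0], 0, 30],
  [[-20, -27, 0], 0, 30],
  [[-25, -34, 0], 0, 30],
  [[-25, -34, 0], 0, 30],
  [[-25, -34, 0], 0, 30],
  [[-25, -34, 0], 0, 30],
  [[-18, -24, 0], 0, 30],
  [[-10, -13.6, 0], 0, 30],
  [[0, 0, 0], 0, 30],
  [[0, 0, 0], 0, 30],
])

```text
time_s: 19.1
ee_pos: [0.5959, -0.13, 0.1822]
orientation: [180.0, -0.0, 155.2]
ft_force: [0.1, 0.4, -1.7]
opening: 0.0426
grasp_force: 41.2
```

```bash
python3 look.py w3
python3 - <<'E'
from h import *
print(arm.state()["ft_force"],arm.state()["opening"])
im=cams.grab_frame("top");print([b for b in blobs(im,(45,60,30),(85,255,255),8)[0]])
E
```

```text
19.1 [ 0.5959 -0.13    0.1822] [ 1.7997e+02 -2.0000e-02  1.5517e+02] [-15.8  17.8  69.2   0.   93.  -81. ]
[([284.4, 281.5], [234, 231, 99, 134, 5789])] [([475.3, 281.3], [462, 269, 27, 25, 488])]
[-0.3850931  -0.27450992 -1.77938085] 0.04266622311653285
[([180.4, 161.0], [175, 155, 12, 13, 121]), ([308.8, 237.9], [291, 222, 46, 26, 154])]
```

View pics/w3.png

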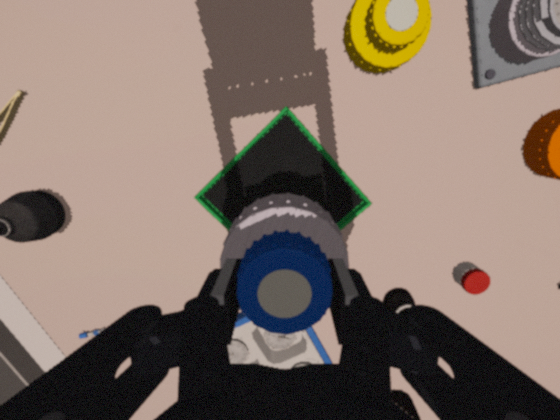

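The cap is held upright (grip centre at (285,290)); tray corners show at (287,108), (196,197) and (370,202).

Run:
```python
from h import *
T=np.load("pics/T.npy")
P=[onz("wrist",*t,.016,T) for t in((196,197),(370,202),(287,108))]
print(P,(P[0]+P[1])/2,np.linalg.norm(P[0]-P[1]))
```

```text
[array([ 0.55779279, -0.21105133,  0.016     ]), array([ 0.63670972, -0.05232575,  0.016     ]), array([ 0.51873414, -0.09152325,  0.016     ])] [ 0.59725126 -0.13168854  0.016     ] 0.1772616527214436
```

Call:
arm_command([
  [[0, 0, 20], 0, 30],
  [[0, 0, 35], 0, 30],
  [[0, 0, 35], 0, 30],
  [[0, 0, 25], 0, 30],
  [[0, 0, 12], 0, 30],
  [[0, 0, 6], 0, 30],
  [[0, 0, 2], 0, 30],
  [[0, 0, 0], 0, 30],
])

```text
time_s: 20.2
ee_pos: [0.5964, -0.131, 0.0481]
orientation: [180.0, 0.1, 155.1]
ft_force: [-0.5, 0.4, -2.1]
opening: 0.0424
grasp_force: 41.2
```

Call:
arm_command([
  [[0, 0, 1], 0, 30],
  [[0, 0, 1], 0, 30],
  [[0, 0, 1], 0, 30],
  [[0, 0, 1], 0, 30],
  [[0, 0, 0], 0, 30],
])

```text
time_s: 20.82
ee_pos: [0.5958, -0.1309, 0.0429]
orientation: [-180.0, -0.0, 155.1]
ft_force: [0.6, 0.4, -2.2]
opening: 0.0425
grasp_force: 41.2
```

Call:
arm_command([
  [[0, 0, 1], 0, 30],
  [[0, 0, 1], 0, 30],
  [[0, 0, 0], 0, 30],
])

```text
time_s: 21.2
ee_pos: [0.5959, -0.1309, 0.041]
orientation: [180.0, -0.0, 155.1]
ft_force: [0.1, -0.6, -1.3]
opening: 0.0428
grasp_force: 41.2
```

Call:
arm_command([
  [[0, 0, 1], 0, 30],
  [[0, 0, 0], 0, 30],
])

```text
time_s: 21.45
ee_pos: [0.5963, -0.131, 0.0407]
orientation: [180.0, 0.1, 155.1]
ft_force: [-0.4, -1.1, 0.7]
opening: 0.0424
grasp_force: 41.6
```

Call:
arm_command([
  [[0, 0, 1], 0, 30],
  [[0, 0, 0], 0, 30],
])

```text
time_s: 21.7
ee_pos: [0.5964, -0.1311, 0.0406]
orientation: [180.0, 0.1, 155.1]
ft_force: [-3.5, 0.6, 7.3]
opening: 0.0424
grasp_force: 42.2
```

Call:
arm_command([
  [[0, 0, -0.5], 0, 70],
  [[0, 0, 0], 0, 70],
  [[0, 0, 0], 0, 70],
  [[0, 0, 0], 0, 70],
  [[0, 0, -8], 0, 70],
  [[0, 0, -16], 0, 70],
  [[0, 0, -30], 0, 70],
  [[0, 0, -40], -0.13, 0],
  [[0, 0, -40], -0.13, 0],
  [[0, 0, -16], 0, 0],
  [[0, 0, 0], 0, 0],
])

```text
time_s: 23.08
ee_pos: [0.5964, -0.131, 0.1908]
orientation: [-180.0, 0.1, 169.8]
ft_force: [0.1, 0.3, -0.4]
opening: 0.0
grasp_force: 0.0
```

Call:
arm_command([
  [[28.9, 35.3, 0], 0, 0],
  [[28.9, 35.3, 0], 0, 0],
  [[28.9, 35.3, 0], 0, 0],
  [[28.9, 35.3, 0], 0, 0],
  [[28.9, 35.3, 0], 0, 0],
  [[28.9, 35.3, 0], 0, 0],
  [[28.9, 35.3, 0], 0, 0],
  [[0, 0, 0], 0, 0],
  [[0, 0, 0], 0, 0],
])

```text
time_s: 24.2
ee_pos: [0.4394, 0.1473, 0.1883]
orientation: [-179.9, -0.1, 169.9]
ft_force: [0.2, -0.1, -0.1]
opening: 0.0002
grasp_force: 0.0
```

```bash
python3 look.py w4
python3 - <<'E'
from h import *
T=np.load("pics/T.npy")
im=cv2.cvtColor(cv2.imread("pics/w4.png"),cv2.COLOR_BGR2RGB)
for b in blobs(im,(0,150,40),(8,255,255),100)[0]: print(b,onz("wrist",*b[0],.044,T))
a=cams.grab_frame("top");b=cams.grab_frame("side")
cv2.imwrite("pics/c4.png",cv2.cvtColor(np.hstack([cv2.resize(im,(400,300)),cv2.resize(b[170:350,160:400],(400,300))]),cv2.COLOR_RGB2BGR))
E
```

```text
24.2 [0.4394 0.1473 0.1883] [-1.7993e+02 -1.1000e-01  1.6994e+02] [ 14.   -6.   94.   -0.   92.1 -66. ]
[([57.6, 370.5], [39, 359, 42, 29, 516])] [([286.7, 201.6], [269, 186, 36, 34, 645])]
([286.5, 201.6], [269, 186, 36, 34, 716]) [0.43806277 0.14948658 0.044     ]
```

View pics/c4.png

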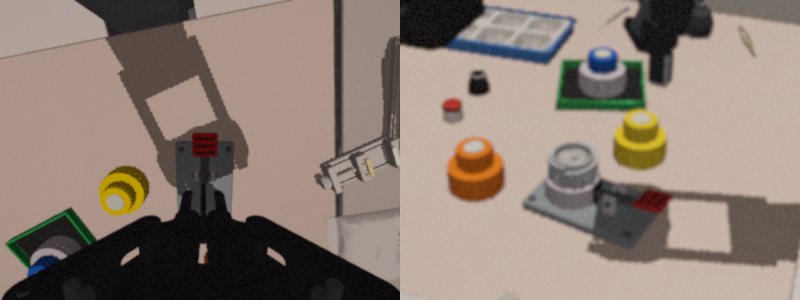

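The composite shows the cap standing upright in the tray, the neck open, and the red pad under the closed fingers at wrist (287,202).

Call:
arm_command([
  [[-1, 0.5, 40], 0, 0],
  [[0, 0, 45], 0, 0],
  [[0, 0, 35], 0, 0],
  [[0, 0, 15], 0, 0],
  [[0, 0, 3], 0, 0],
  [[0, 0, 0], 0, 0],
])

```text
time_s: 25.1
ee_pos: [0.4417, 0.148, 0.0529]
orientation: [179.9, 0.1, 170.0]
ft_force: [1.0, 0.5, -0.2]
opening: 0.0002
grasp_force: 0.0
```

Call:
arm_command([
  [[0, 0, 2], 0, 0],
  [[0, 0, 2], 0, 0],
  [[0, 0, 2], 0, 0],
  [[0, 0, 2], 0, 0],
  [[0, 0, 2], 0, 0],
  [[0, 0, 2], 0, 0],
  [[0, 0, 2], 0, 0],
  [[0, 0, 0], 0, 0],
])

```text
time_s: 26.1
ee_pos: [0.4408, 0.148, 0.0374]
orientation: [180.0, 0.0, 170.0]
ft_force: [-0.4, 0.3, 1.2]
opening: 0.0001
grasp_force: 0.4
```

Call:
arm_command([
  [[0, 0, 2], 0, 0],
  [[0, 0, 2], 0, 0],
  [[0, 0, 2], 0, 0],
  [[0, 0, 1], 0, 0],
  [[0, 0, 0], 0, 0],
])

```text
time_s: 26.72
ee_pos: [0.4403, 0.1481, 0.0311]
orientation: [-180.0, -0.1, 170.0]
ft_force: [-8.1, -0.2, 10.9]
opening: 0.0005
grasp_force: 5.6
```

Call:
arm_command([
  [[0, 0, 1], 0, 0],
  [[0, 0, 0.5], 0, 0],
  [[0, 0, 0], 0, 0],
])

```text
time_s: 27.1
ee_pos: [0.4404, 0.1482, 0.0307]
orientation: [-180.0, -0.1, 170.0]
ft_force: [-13.5, -1.8, 20.0]
opening: -0.0003
grasp_force: 11.1
```

Call:
arm_command([
  [[0, 0, 0.7], 0, 0],
  [[0, 0, 0], 0, 0],
])

```text
time_s: 27.35
ee_pos: [0.4404, 0.1482, 0.0306]
orientation: [-180.0, -0.1, 170.0]
ft_force: [-15.9, -2.1, 25.3]
opening: 0.0
grasp_force: 13.7
```

Call:
arm_command([
  [[0, 0, -2], 0, 0],
  [[0, 0, -4], 0, 0],
  [[0, 0, -10], 0, 0],
  [[0, 0, -30], 0, 0],
  [[0, 0, -45], 0, 0],
  [[0, 0, -50], 0, 0],
  [[0, 0, -30], 0, 0],
  [[0, 0, 0], 0, 0],
])

```text
time_s: 28.35
ee_pos: [0.4421, 0.1481, 0.2025]
orientation: [179.9, 0.3, 170.0]
ft_force: [-0.2, 0.3, -0.6]
opening: -0.0003
grasp_force: 0.0
```

```bash
python3 look.py w5
python3 - <<'E'
from h import *
im=cv2.cvtColor(cv2.imread("pics/w5.png"),cv2.COLOR_BGR2RGB)
b=cams.grab_frame("side");print([x for x in blobs(b,(0,180,60),(4,255,255),15)[0]])
cv2.imwrite("pics/c5.png",cv2.cvtColor(np.hstack([cv2.resize(im,(400,300)),cv2.resize(b[200:320,220:380],(400,300))]),cv2.COLOR_RGB2BGR))
E
```

```text
28.35 [0.4421 0.1481 0.2025] [179.86   0.32 169.97] [ 14.   -6.3  92.7  -0.   93.3 -66. ]
[([68.0, 359.8], [46, 347, 47, 35, 715])] [([284.2, 190.4], [269, 175, 32, 32, 644])]
[([190.5, 232.6], [187, 230, 9, 6, 32]), ([312.6, 297.7], [304, 290, 18, 15, 91])]
```

View pics/c5.png

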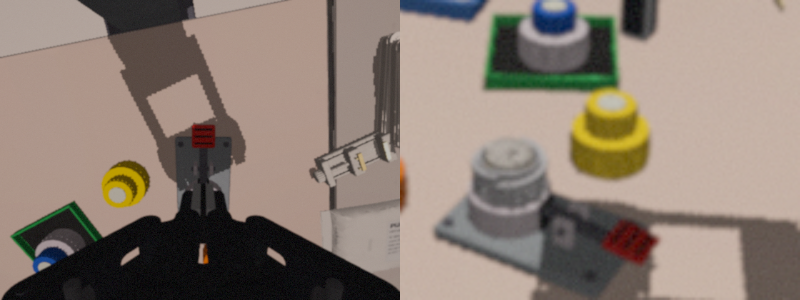

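The pad has dropped about 7 px (14 mm), the movement stands proud of the neck, and the cap sits upright in the tray. The other things look unmoved.

```bash
python3 -c "
from rig import arm;print(arm.finish_job())"
```

```text
the job is handed in; nothing more can be done
None
```

I handed the job in at about 28 s of the 72 s: the cap is unscrewed and standing upright on the tray floor, the ejector pad is pressed down to its stop, and the last side view shows the movement standing proud of its nest with nothing else visibly moved.

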